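# Lock a spring nut in the bench's strut channel

## Task

Fit the wing-headed spring nut (the one standing on a coil spring) from the grey tray into the steel strut channel on the packing bench: lower it lengthwise into the open slot a few centimetres clear of the stop block, then slide it gently along the slot, still lengthwise, until its end touches the stop. There, push it down firmly until its spring goes solid, twist it a quarter turn and let it rise so that its grooves catch the channel lips and it stays locked square across the slot, and let go. Use a light hand (never press or push the nut with more than about 25 N) and leave everything else on the bench where it is.

Things in the scene. Friction and masses are not known exactly. Their poses are not given: they have to be found in the camera images.
- nut: The spring nut to fit: steel plate, stud and black flat wing head, standing upright in the tray on a sprung foot, 86 mm tall, about 0.125 kg. Origin: centre of the plate's underside; x along plate and wing, z up. Foot 26 x 17 mm, 3 mm thick, underside at z = -29 mm when free; its spring gives 2 N at first, +0.5 N per mm, and goes solid after 14.5 mm (9 N)
- nut_plate (a point): centre of the plate's top, 9 mm above the nut's origin. Plate 34 mm along x with stepped, nearly round ends, 19 mm along y, 9 mm thick; two grooves 5 mm wide, 2.5 mm deep run in y across its top at x = +12.25 and -12.25 mm. Above it a stud of 10 mm diameter, 18.5 mm long
- nut_wing (a point): point on the nut's axis inside the wing, 46.5 mm above the nut's origin. The wing is 26 mm along x, 12 mm along y, from 27.5 to 57.5 mm above the origin; this point is a good grasp height, fingers closing across the 12 mm
- channel: The strut channel, galvanised steel, 240 mm long, 41 wide, 41 high, fixed, slot upwards. Origin: centre of its underside; x along it, z up. Floor at z = 2.5 mm; on it a packing strip of unmeasured thickness (0 to 6 mm). Pushed down, the nut's spring goes solid with the nut's underside at z = 17 mm (no strip) to 23 mm (thickest): feel for it
- slot (a point): middle of the slot, level with the channel's top (z = 41 mm). Slot 22 mm wide; its edges are lips 2.5 mm thick turned down to z = 34 mm; inside, the channel is 36 mm wide, so the nut's plate can turn once its underside is below z = 25 mm. Locked, grooves on the lips, its underside is at z = 27.5 mm
- stop: The stop block, dark steel, fixed in the slot: 20 mm long, fills the slot, its top 5 mm above the channel's top (34 mm wide there, with a small bolt head 2.5 mm high). Origin: in the plane of the face that the nut must touch, level with the channel's underside; its x runs along the channel away from the nut's side. Behind it (+x) a grey cover strip closes the slot; the open slot lies on its -x side, over 120 mm long
- stop_face (a point): middle of the stop face at the level of the channel's top, 41 mm above the origin of the stop; the open slot lies towards the stop's -x
- tray: grey parts tray, fixed, 110 x 260 mm, rim 16 mm high, floor 4 mm thick; holds three nuts standing in a row about 75 mm apart, in any order. Origin: centre of its underside, long side along y
- nut_big: not wanted: bigger nut, plate 46 x 30 mm, wing 34 x 14 mm, 87 mm tall; origin at centre of its foot's underside
- nut_round: not wanted: nut with a round knob of 26 mm diameter and a square plate of 26 mm, 82 mm tall; origin at centre of its foot's underside
- tape: bystander: roll core, 92 mm across, 48 mm high; origin at centre of its underside
- screwdriver: bystander: screwdriver lying on the bench; origin under its middle
- wrench: bystander: wrench lying on the bench; origin under its middle
- carton: bystander: carton 120 x 160 x 70 mm; origin at centre of its underside
- mouse: bystander: round black computer mouse 60 mm across, 34 mm high; origin at centre of its underside
There are look-alikes about, which are no part of the job. What is shaped like the nut but red or yellow is not meant.

How it is judged:
On the way, in this order (a step that is already met when the one before it is completed fails the run):
1. the nut is down in the slot lengthwise, its end at least 4 mm clear of the stop (y of nut in the frame of channel between -0.004 and 0.004 m and angle between the x axis of nut and the x axis of channel, either way round below 0.2 rad and z of nut in the frame of channel between 0.01 and 0.0385 m and x of nut in the frame of stop between -0.15 and -0.021 m), for 0.1 s.
2. the nut, lengthwise in the slot, touches the stop (more than 1 N) (y of nut in the frame of channel between -0.004 and 0.004 m and angle between the x axis of nut and the x axis of channel, either way round below 0.2 rad and z of nut in the frame of channel between 0.01 and 0.0385 m and contact force between nut and stop above 1 N), for 0.1 s.
3. the nut, still lengthwise, is pushed down until its spring is solid (more than 11 N) (y of nut in the frame of channel between -0.004 and 0.004 m and angle between the x axis of nut and the x axis of channel, either way round below 0.2 rad and z of nut in the frame of channel between 0.01 and 0.0385 m and z of nut in the frame of channel below 0.0255 m and contact force between nut and channel above 11 N), for 0.05 s.
At the end, for the whole second after the job is handed in: the nut is released, at rest in the channel: across the slot within 0.17 rad, upright within 0.08 rad, within 4 mm of the slot's middle, risen onto the lips (plate's underside 26.2 to 29 mm above the channel's underside), its axis 12 to 25 mm from the stop face (y of nut in the frame of channel between -0.004 and 0.004 m and angle between the x axis of nut and the y axis of channel, either way round below 0.17 rad and z of nut in the frame of channel between 0.0262 and 0.029 m and angle between nut's own z axis and vertical below 0.08 rad and x of nut in the frame of stop between -0.025 and -0.012 m and linear speed of nut below 0.01 m/s and angular speed of nut below 0.1 rad/s); the robot touches nothing.
It fails at once if the nut is pressed on the channel or its floor with more than 30 N (contact force between nut and channel above 30 N).
It fails at once if the nut is pushed on the stop with more than 30 N (contact force between nut and stop above 30 N).
It fails at once if another thing is moved by more than 25 mm (distance of any of nut_big, nut_round, tape, screwdriver, wrench, carton, mouse from where it was at the start of the episode above 0.025 m).
It also fails if it takes over 72 s, if anything falls off the work surface, if the arm or the gripper's body presses on something with over 40 N, if the wrist force passes 120 N, or if a joint passes its speed limit or range.

## Robot

A 6-joint arm with a two-finger parallel gripper is mounted at the origin on the work surface. World frame = base frame: x ahead of the robot, y to its left, z up, the work surface at z = 0. Lengths are in m, angles in rad, forces in N, time in s.
With the tool pointing down it reaches from about 0.2 to 0.875 m from the base axis. Payload 3.4 kg.
Tool frame: the origin (TCP) lies between the finger pads; the fingertips stand 25 mm ahead of it and the grasp point (between the pads) lies 6 mm ahead of it (r.nose_length is the z of the fingertips in the tool frame, in m); z points along the fingers, x is the direction in which the jaws open and shut, and the axes are right-handed (so a half turn about z gives the same grasp; the last joint's range is limited). The gripper opens to 94 mm and grips with 3 to 60 N. Pads are 16 mm wide; open, the fingers measure 119 mm over their backs; the gripper's body (75 mm by 177 mm) begins 78 mm behind the grasp point.
Start: joints at [1.05, 0.276, 1.505, -0, 1.361, -0.121], TCP at [0.224, 0.53, 0.23] pointing down, gripper open.
Joint ranges: [-2.89, 2.89], [-0.75, 2.08], [0.22, 2.7], [-1.18, 4.32], [0.11, 2.71], [-2.7, 2.7]. Speed limits (rad/s): [2.57, 2.57, 3.14, 3.14, 3.14, 3.14].

## Interface

Orientations are given as a unit quaternion [w, x, y, z].
In Python, from plant import r, gripper_to, inverse_kinematics, vision, models, telemetry gives the robot as it stands. Calls block until the motion is done:
- r.move_to(position, orientation): joint-space move of the TCP to a pose.
- r.move_l(position, rot=None, vel=0.15, guard=None): straight line of the TCP; rot=None keeps the orientation; vel is the mean speed in m/s. With guard (N) it stops when the force on the tool has changed by that much, and returns True; else False.
- r.movej(angles): joint-space move.
- gripper_to(opening, f_grip=None): finger opening in m; f_grip is the grip in N (None keeps the last); returns when the fingers have stopped.
- r.hold(seconds).
- inverse_kinematics(position, orientation): joint angles nearest the present ones, or None.
- vision.snapshot(name): name is "scene" or "top"; returns the picture (420x560x3 uint8, red, green, blue); there is no depth.
- vision.get_calibration(name): a dict with "fx", "fy", "cx", "cy" (pixels), "position" and "orientation" of the camera in the world. Camera axes: x right, y down, z forward; pixel columns grow to the right and rows downward; lengths in m; the calibration is good to about 2 mm. A picture is of the moment at which its call begins. get_calibration takes no time and is no camera call.
A pose or a line that the arm cannot do raises r.PlanningError and nothing moves.
- r.sign_off(): hands the job in, once; it reports no verdict.
Trained networks look in the newest picture that a camera, given by its name, has taken for a name from the list of things; names that differ only in an ending like _2 or _b are one class to them, and where a whole thing is asked for, a point or a joint stands for the part that bears it (a point fixed in the world has none). Each returns a list of dicts, best first, with "score" (0 to 1); they miss things now and then, are a little off and sometimes report something else, mostly with a low value. They report only what shows in the picture. A call takes as long as a camera call. They do not tell look-alikes from the thing itself.
- models.boxes_of(thing, camera): "at" ([x, y, z] in m, in world coordinates, good to about 4 mm: the middle of the surface that is visible of it).
- models.regions_of(thing, camera): "pixels" (420x560 bool, what is visible of it).
- models.mark_of(thing, camera): "at" ([x, y, z] in m, in world coordinates, good to about 4 mm: a listed point, or the origin of a listed thing).
Readings, each from a call of its own:
- telemetry.current_t(): time.
- telemetry.current_joints(): joint angles.
- telemetry.current_dq(): joint speeds.
- telemetry.current_joint_efforts(): joint torques, N m.
- telemetry.current_ee_pos(): TCP position.
- telemetry.current_tool_rot(): TCP orientation.
- telemetry.current_wrist_force(): force on the tool from outside, world axes, zero at the start.
- telemetry.current_torque(): the same for the moment, N m.
- telemetry.current_opening(): finger opening in m.
Only numpy, scipy, OpenCV 4.12 (cv2) and the standard library are available. Lean on these libraries where they do the work, as an engineer would, in place of code of your own. Each camera call takes 0.05 s, during which the arm holds its last target.

## Working session

There is one attempt and no reset: what is moved stays moved. The work goes in short steps, each a Python script; the robot and the scene stay as the last script left them, time stands still between calls to the robot, and variables do not carry over. Pictures are saved under pics/ and viewed, and the job is handed in when it is done.

```bash
ls; mkdir -p pics
python3 - <<'E'
from plant import r, gripper_to, inverse_kinematics, vision, models, telemetry
import cv2
for n in ("scene","top"):
    im=vision.snapshot(n); cv2.imwrite(f"pics/{n}0.png",im[:,:,::-1]); print(vision.get_calibration(n))
for t in ("nut","nut_wing","nut_plate","channel","slot","stop","stop_face","tray","nut_big","nut_round"):
    for n in ("scene","top"):
        print(t,n,[(round(d["score"],2),[round(float(x),4) for x in d["at"]]) for d in models.mark_of(t,n)])
print(telemetry.current_t())
E
```

```text
pics
{'fx': 472.64556718093854, 'fy': 472.64556718093854, 'cx': 276.6773120759355, 'cy': 204.8130634622406, 'position': array([1.07848977, 0.32205867, 0.70038575]), 'orientation': array([-0.17208883,  0.38840293,  0.82911004, -0.36346271])}
{'fx': 521.944842361298, 'fy': 521.944842361298, 'cx': 282.56822122686043, 'cy': 210.98809844839658, 'position': array([ 0.43179805, -0.08423379,  1.22619569]), 'orientation': array([ 0.04383241, -0.70299338,  0.70892935, -0.03603063])}
nut scene [(0.94, [0.4868, -0.2834, 0.0367]), (0.84, [0.3618, -0.3365, 0.0316]), (0.76, [0.4381, -0.3936, 0.0298]), (0.59, [0.598, -0.2753, 0.0292])]
nut top [(0.73, [0.4345, -0.3948, 0.0282]), (0.71, [0.3634, -0.3364, 0.0307]), (0.52, [0.5969, -0.2693, 0.0301]), (0.46, [0.4798, -0.2859, 0.03]), (0.38, [0.57, 0.1686, 0.0405])]
nut_wing scene [(0.82, [0.363, -0.3342, 0.0756]), (0.71, [0.5991, -0.2771, 0.0765]), (0.55, [0.4779, -0.2839, 0.077]), (0.54, [0.4387, -0.399, 0.0724])]
nut_wing top [(0.77, [0.4331, -0.3966, 0.075]), (0.69, [0.3645, -0.3377, 0.0721]), (0.68, [0.597, -0.2754, 0.08]), (0.45, [0.4777, -0.2837, 
[... 460 characters left out ...]
5713, 0.1683, 0.0007])]
slot scene [(0.96, [0.5728, 0.1677, 0.0407]), (0.52, [0.5667, 0.1857, 0.0456])]
slot top [(0.67, [0.5738, 0.1697, 0.041]), (0.33, [0.4825, -0.2833, 0.0298])]
stop scene [(0.73, [0.4885, -0.2802, 0.0363]), (0.58, [0.5716, 0.185, 0.0013])]
stop top []
stop_face scene [(0.92, [0.5631, 0.1846, 0.0461])]
stop_face top [(0.68, [0.5689, 0.1822, 0.0402])]
tray scene [(0.85, [0.4831, -0.2156, 0.0017])]
tray top [(0.83, [0.4812, -0.2105, -0.0007])]
nut_big scene [(0.58, [0.4876, -0.1429, 0.0008])]
nut_big top [(0.72, [0.4885, -0.1377, 0.0042]), (0.5, [0.389, 0.053, 0.001])]
nut_round scene [(0.83, [0.4842, -0.2057, 0.0016])]
nut_round top [(0.52, [0.4883, -0.2109, 0.0068])]
1.1
```

View pics/scene0.png

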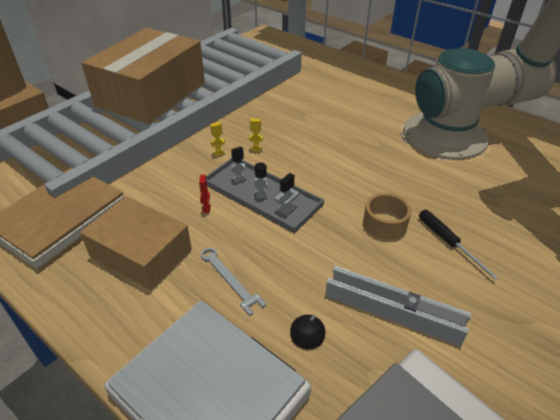

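View pics/top0.png

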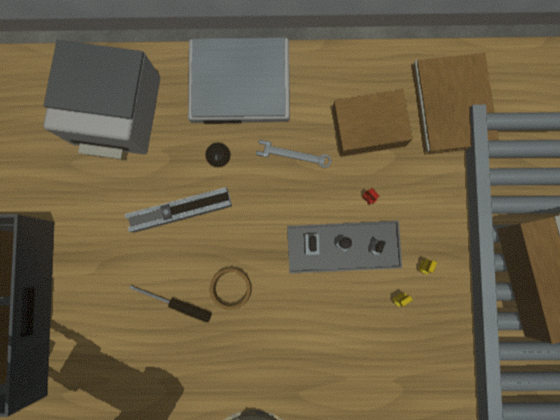

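The scene view shows the tray with the small-winged nut at its far end, at about (237,155), and the round and big ones nearer. The top view shows the same nut at about (379,246). The channel runs from (127,222) to (230,196) with the stop at about (167,212), and the open slot is on its right (world -y) side. I'll zoom in for details.

Run:
```python
import cv2,numpy as np
t=cv2.imread("pics/top0.png"); s=cv2.imread("pics/scene0.png")
a=cv2.resize(t[180:240,120:240],None,fx=6,fy=6,interpolation=cv2.INTER_CUBIC)
cv2.imwrite("pics/zt_ch.png",a[:360])
b=cv2.resize(t[215:275,285:405],None,fx=6,fy=6,interpolation=cv2.INTER_CUBIC)
cv2.imwrite("pics/z1.png",np.vstack([a[:300],b[:300]]))
c=cv2.resize(s[140:225,205:325],None,fx=6,fy=6,interpolation=cv2.INTER_CUBIC)
cv2.imwrite("pics/z2.png",c)
```

```text
(no output)
```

View pics/z1.png

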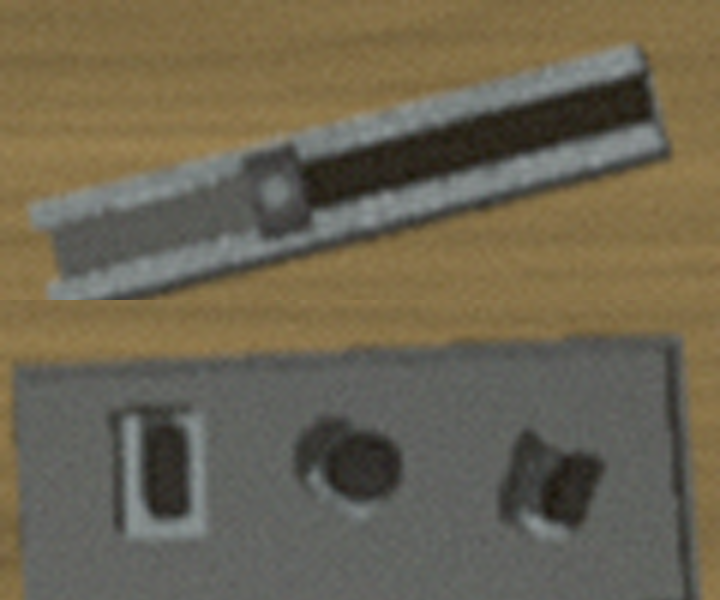

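View pics/z2.png

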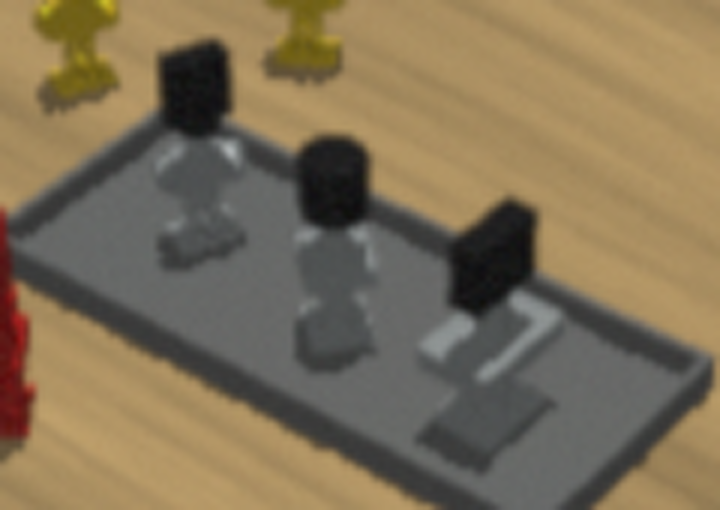

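```bash
cat > fit.py <<'E'
import numpy as np, cv2
from scipy.optimize import minimize
from scipy.spatial.transform import Rotation as R
def proj(c,P):
    q=c["orientation"]; Rm=R.from_quat([q[1],q[2],q[3],q[0]]).as_matrix()
    p=(np.atleast_2d(P)-c["position"])@Rm
    return np.c_[c["fx"]*p[:,0]/p[:,2]+c["cx"],c["fy"]*p[:,1]/p[:,2]+c["cy"]]
def unproj(c,u,v,z):
    q=c["orientation"]; Rm=R.from_quat([q[1],q[2],q[3],q[0]]).as_matrix()
    d=Rm@np.array([(u-c["cx"])/c["fx"],(v-c["cy"])/c["fy"],1]); return c["position"]+d*(z-c["position"][2])/d[2]
def box(x,y,yaw,l,w,z0,z1):
    c,s=np.cos(yaw),np.sin(yaw)
    return np.array([[x+a*l/2*c-b*w/2*s,y+a*l/2*s+b*w/2*c,z] for a in(-1,1) for b in(-1,1) for z in(z0,z1)])
def sil(cal,P,roi,S=8):
    x0,y0,x1,y1=roi
    h=cv2.convexHull(proj(cal,P).astype(np.float32))
    m=np.zeros(((y1-y0)*S,(x1-x0)*S),np.float32)
    pts=np.round(((h.reshape(-1,2)+0.5-[x0,y0])*S)*16).astype(np.int32)
    cv2.fillConvexPoly(m,pts,1.0,shift=4)
    return cv2.resize(cv2.GaussianBlur(m,(0,0),0.6*S),(x1-x0,y1-y0),interpolation=cv2.INTER_AREA)
def fitbox(cals,targets,rois,p0,l,w,z0,z1,step):
    def cost(p): return sum(((sil(c,box(*p,l,w,z0,z1),ro)-t)**2).sum() for c,t,ro in zip(cals,targets,rois))
    best=None
    for k in range(3):
        sx=np.array([p0]+[np.array(p0)+np.eye(3)[i]*step[i] for i in range(3)])
        o=minimize(cost,p0,method="Nelder-Mead",options=dict(initial_simplex=sx,xatol=1e-5,fatol=1e-4)); p0=o.x; step=np.array(step)/2
    return o.x,o.fun
E
cat > a.py <<'E'
from fit import *
from plant import vision,models
T=cv2.imread("pics/top0.png").astype(float).mean(2); Sc=cv2.imread("pics/scene0.png").astype(float).mean(2)
ct,cs=vision.get_calibration("top"),vision.get_calibration("scene")
rt=(368,234,392,258); rs=(228,144,248,163)
def crop(I,r): return I[r[1]:r[3],r[0]:r[2]]
A=crop(T,rt);B=crop(Sc,rs)
np.set_printoptions(linewidth=200)
print(A.astype(int));print(B.astype(int))
E
python3 a.py
```

```text
[[ 95  97  98  95  95  89  93  97  94  95  98  94  96  94  96  93  94  92  98 100  95  91  90  92]
 [ 94  95  91  93  93  89  94  91  96  94  91  98  93  91  95  93  95  94  92  92  92  95  95  92]
 [ 96  92  96  94  78  79  90  97  94  92  93  91  95  91  97  89  93  92  95  98  93  94  92  93]
 [ 99  98  95  79  53  55  73  95  97  93  95  92  97  93  98  90  93  94  94  94  99  94 100  91]
 [ 92  97  89  64  54  50  55  78  95  94  95  93  96  91  97  96  94  93  94  91  97  91  95  92]
 [ 96  96  76  55  49  49  53  57  73  78  90  96  94  87  91  94  92  97  93  94  96  96  95  93]
 [ 95  91  69  49  56  55  55  59  66  67  70  78  72  62  74  78  80  96  92  94  94  97  90  93]
 [ 94  93  67  52  55  60  57  65  73  64  52  38  44  47  48  51  63  81  91  93  92  92  97  98]
 [ 98  87  63  52  57  74  61  66  70  61  44  32  39  39  40  37  47  63  89  93  91  92  96  92]
 [ 92  81  56  58  58  70  62  64  60  45  38  28  41  37  48  40  47  66  92  94  92  96  99  95]
 [ 87  69  48  55  62  60  66  58  46  36  31  35  42  43  36  36  53  81  94  94  92  95  97  95]
 [ 78  61  
[... 2154 characters left out ...]
22  24  20  30  78 125 138 142 143]
 [141 140 137  87  37  19  22  20  17  22  18  23  21  24  32  77 122 135 136 138]
 [140 142 139  94  44  23  19  18  25  21  21  18  19  21  31  74 121 132 134 135]
 [142 139 133  92  46  21  24  20  21  17  18  19  20  19  31  69 122 133 132 133]
 [142 132 117  78  38  24  17  15  22  19  15  17  22  26  43  82 128 138 137 133]
 [133 116  95  63  37  23  21  20  22  20  20  18  25  42  87 113 135 139 139 138]
 [113  94  73  59  39  26  21  22  25  21  22  22  25  47  89 110 124 134 140 140]
 [ 83  71  61  55  53  47  44  27  21  21  22  25  29  48  71  84  98 112 123 134]
 [ 61  58  57  61  73  85  84  61  41  33  32  45  56  67  67  73  79  86  99 113]]
```

```bash
cat > a.py <<'E'
from fit import *
from plant import vision,models
T=cv2.imread("pics/top0.png").astype(float).mean(2); Sc=cv2.imread("pics/scene0.png").astype(float).mean(2)
ct,cs=vision.get_calibration("top"),vision.get_calibration("scene")
def crop(I,r): return I[r[1]:r[3],r[0]:r[2]]
rt=(368,238,392,258); rs=(228,144,248,160)
A=crop(T,rt);B=crop(Sc,rs)
u=np.arange(rt[0],rt[2])[None,:]; v=np.arange(rt[1],rt[3])[:,None]
bg=np.where((u-(380.5-(v-246.5)*0.3))<-1,62,95.); bg=np.where(v>=251.5,95,bg)
tA=np.clip((bg-A)/(bg-40),0,1); tA[:,:6]=0
tB=np.clip((137-B)/(137-22),0,1)
z0=0.004+0.029+0.0275; z1=z0+0.030
for nm,cc,tt,rr in (("scene",[cs],[tB],[rs]),("top",[ct],[tA],[rt]),("both",[ct,cs],[tA,tB],[rt,rs])):
  for y0 in (-0.3,1.0,-1.0): print(nm,fitbox(cc,tt,rr,[0.479,-0.285,y0],0.026,0.012,z0,z1,[.004,.004,.2]))
# channel: network region
for n,c in (("top",ct),("scene",cs)):
  vision.snapshot(n)
  d=models.regions_of("channel",n)
  m=d[0]["pixels"].astype(np.float32); ys,xs=np.nonzero(m); print(n,d[0]["score"],xs.min(),xs.max(),ys.min(),ys.max(),m.sum())
  roi=(xs.min()-6,ys.min()-6,xs.max()+7,ys.max()+7)
  print(fitbox([c],[crop(m,roi)],[roi],[0.571,0.168,1.3],0.24,0.041,0,0.041,[.005,.005,.05]))
  for s in models.mark_of("stop_face",n)[:1]+models.boxes_of("stop",n)[:2]+models.mark_of("slot",n)[:1]: print(s["score"],s["at"])
E
python3 a.py
```

```text
scene (array([ 0.48417635, -0.28348313,  0.01550137]), np.float64(2.4538089874911657))
scene (array([ 0.48502764, -0.28179774,  1.58544277]), np.float64(9.847673767918307))
scene (array([ 0.48420966, -0.2834415 , -0.74287853]), np.float64(2.7765126599442818))
top (array([ 0.4834578 , -0.28470988, -0.41999852]), np.float64(8.40650025844832))
top (array([ 0.48347478, -0.28470796, -0.41988554]), np.float64(8.396456924032453))
top (array([ 0.48356628, -0.28462721, -0.44646967]), np.float64(8.367640159217164))
both (array([ 0.48332622, -0.2845065 , -0.46437215]), np.float64(13.29340555878862))
both (array([ 0.48340645, -0.28441044,  2.66206167]), np.float64(13.14307861288305))
both (array([ 0.48337617, -0.28447081, -0.45633027]), np.float64(13.273196788979945))
top 0.88 126 231 188 231 1562.0
(array([0.5918965 , 0.10293764, 1.81879445]), np.float64(708.2703857421875))
0.68 [0.5686, 0.1824, 0.0428]
0.69 [0.5627, 0.2252, 0.045]
0.64 [0.5757, 0.1698, 0.0405]
scene 0.72 326 470 267 344 3945.0
(array([0.57137632, 0.16862202, 1.82083353]), np.float64(979.4784545898438))
0.91 [0.5674, 0.1812, 0.0451]
0.73 [0.5592, 0.2283, 0.0439]
0.36 [0.4015, 0.0468, 0.0312]
0.94 [0.5736, 0.1698, 0.0417]
```

```bash
cat > b.py <<'E'
from fit import *
from plant import vision,models
exec(open("a.py").read().split("for nm,cc")[0].split("from plant import vision,models")[1])
from scipy.optimize import minimize
for yaw in np.arange(-0.8,0.11,0.1):
    f=lambda p,c,t,ro:((sil(c,box(p[0],p[1],yaw,.026,.012,z0,z1),ro)-t)**2).sum()
    o=[minimize(f,[.4835,-.2845],args=a,method="Nelder-Mead",options=dict(initial_simplex=[[.4835,-.2845],[.487,-.2845],[.4835,-.281]])) for a in((ct,tA,rt),(cs,tB,rs))]
    print(round(yaw,2),[(k.x.round(4),round(k.fun,2)) for k in o])
for n,c in (("top",ct),("scene",cs)):
  img=vision.snapshot(n)
  d=models.regions_of("channel",n)
  m=d[0]["pixels"].astype(np.uint8)
  nn,lab,st,_=cv2.connectedComponentsWithStats(m); print(st[1:].tolist())
  pts=np.argwhere(cv2.morphologyEx(m,cv2.MORPH_OPEN,np.ones((2,2),np.uint8)))[:,::-1].astype(np.int32)
  h=cv2.convexHull(pts); M=np.zeros(m.shape,np.uint8); cv2.fillConvexPoly(M,h,1); M=M.astype(np.float32)
  ys,xs=np.nonzero(M); roi=(xs.min()-6,ys.min()-6,xs.max()+7,ys.max()+7)
  p,f=fitbox([c],[crop(M,roi)],[roi],[0.571,0.168,1.82],0.24,0.041,0,0.041,[.005,.005,.05]); print(n,p,f)
  s0=sil(c,box(*p,.24,.041,0,.041),(0,0,560,420))>.5
  o=img[:,:,::-1].copy(); k,_=cv2.findContours(s0.astype(np.uint8),0,1); cv2.drawContours(o,k,-1,(0,0,255),1)
  o=o[roi[1]:roi[3],roi[0]:roi[2]]; cv2.imwrite(f"pics/fit_{n}.png",cv2.resize(o,None,fx=4,fy=4,interpolation=cv2.INTER_NEAREST))
E
python3 b.py
```

```text
-0.8 [(array([ 0.4842, -0.2848]), np.float64(14.66)), (array([ 0.484 , -0.2833]), np.float64(2.97))]
-0.7 [(array([ 0.4838, -0.285 ]), np.float64(12.41)), (array([ 0.484 , -0.2837]), np.float64(2.87))]
-0.6 [(array([ 0.484 , -0.2849]), np.float64(10.08)), (array([ 0.4842, -0.2834]), np.float64(3.43))]
-0.5 [(array([ 0.484 , -0.2851]), np.float64(8.88)), (array([ 0.4843, -0.2835]), np.float64(4.09))]
-0.4 [(array([ 0.4835, -0.2847]), np.float64(8.46)), (array([ 0.4842, -0.2834]), np.float64(4.45))]
-0.3 [(array([ 0.4831, -0.2845]), np.float64(9.26)), (array([ 0.4842, -0.2834]), np.float64(4.49))]
-0.2 [(array([ 0.4828, -0.2845]), np.float64(11.04)), (array([ 0.4841, -0.2837]), np.float64(4.0))]
-0.1 [(array([ 0.4826, -0.2843]), np.float64(13.3)), (array([ 0.4842, -0.2837]), np.float64(3.14))]
-0.0 [(array([ 0.4826, -0.2844]), np.float64(15.64)), (array([ 0.4843, -0.2833]), np.float64(2.5))]
0.1 [(array([ 0.4823, -0.2842]), np.float64(18.09)), (array([ 0.4844, -0.2833]), np.float64(2.79))]
[[128, 187, 104, 45, 1493], [125, 205, 35, 13, 175]]
top [0.57277592 0.16810403 1.82195751] 83.50135803222656
[[326, 267, 142, 78, 3802], [422, 298, 48, 21, 160]]
scene [0.57247521 0.17123024 1.82146605] 126.50965881347656
```

Run:
```python
import cv2,numpy as np
a=cv2.imread("pics/fit_top.png");b=cv2.imread("pics/fit_scene.png")
w=max(a.shape[1],b.shape[1]);p=lambda i:cv2.copyMakeBorder(i,0,0,0,w-i.shape[1],cv2.BORDER_CONSTANT)
o=np.vstack([p(a),p(b)]);print(o.shape);cv2.imwrite("pics/fit_b.png",o)
```

```text
(588, 624, 3)
```

View pics/fit_b.png

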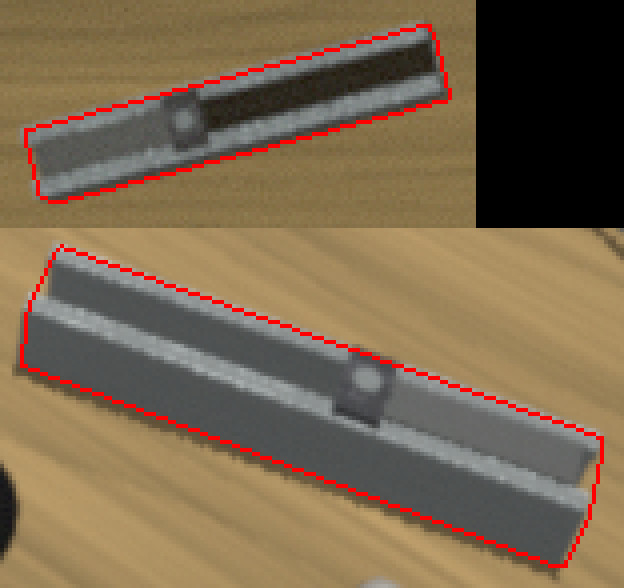

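```bash
cat > h.py <<'E'
from plant import r, gripper_to, inverse_kinematics, vision, models, telemetry
import numpy as np
def Q(a): return [0.0,float(np.cos(a/2)),float(np.sin(a/2)),0.0]
def wrap(a,lo): return (a-lo)%np.pi+lo
def st(tag=""):
    print(tag,"t%.2f"%telemetry.current_t(),"p",np.round(telemetry.current_ee_pos(),4),"F",np.round(telemetry.current_wrist_force(),2),"op %.4f"%telemetry.current_opening(),"M",np.round(telemetry.current_torque(),3))
CY=1.8217; D=np.array([np.cos(CY),np.sin(CY),0]); N=np.array([np.sin(CY),-np.cos(CY),0])  # along (to stop), across
CC=np.array([0.5726,0.1693,0.0])
E
python3 - <<'E'
from h import *
from fit import unproj
print(telemetry.current_tool_rot())
for n in ([171.1,210.8],): print(unproj(vision.get_calibration("top"),*n,0.046))
P=[0.4837,-0.2843]
for nm,p,a in [("A",[*P,.0895],-.38),("A'",[*P,.0895],-.38+np.pi),("B",[*P,.0895],-.38+np.pi/2),("B'",[*P,.0895],-.38-np.pi/2)]+[("ch",[.58,.14,.1],.251+k*np.pi/2) for k in (-2,-1,0,1,2)]:
    q=inverse_kinematics(p,Q(a)); print(nm,round(a,2),None if q is None else np.round(q,2))
for s in [(-0.121,)]: pass
f=unproj(vision.get_calibration("top"),171.1,210.8,0.046)-CC; print("along",f@D,"across",f@N)
E
```

```text
[-3.06309933e-05  8.33439819e-01  5.52610228e-01  5.87576617e-05]
[0.56853156 0.18260932 0.046     ]
A -0.38 [-0.66  0.37  1.74 -0.    1.03 -0.28]
A' 2.76 None
B 1.19 [-0.66  0.37  1.74 -0.    1.03 -1.85]
B' -1.95 [-0.66  0.37  1.74 -0.    1.03  1.3 ]
ch -2.89 None
ch -1.32 [ 0.12  0.41  1.65 -0.    1.08  1.44]
ch 0.25 [ 0.12  0.41  1.65 -0.    1.08 -0.13]
ch 1.82 [ 0.12  0.41  1.65 -0.    1.08 -1.7 ]
ch 3.39 None
along 0.013902698293202405 across -0.0006366223493687818
```

Run:
```python
from h import *
P=[0.4837,-0.2843]
gripper_to(0.055,8)
r.move_to([*P,.15],Q(-.38)); st()
r.move_l([*P,.0895],vel=.12)
import cv2
cv2.imwrite("pics/pre_top.png",vision.snapshot("top")[:,:,::-1]);cv2.imwrite("pics/pre_scene.png",vision.snapshot("scene")[:,:,::-1]); st()
a=cv2.imread("pics/pre_scene.png")[110:210,180:310];b=cv2.imread("pics/pre_top.png")[200:290,320:440]
cv2.imwrite("pics/pz.png",np.hstack([cv2.resize(i,(400,300),interpolation=cv2.INTER_CUBIC) for i in(a,b)]))
```

```text
t5.58 p [ 0.4841 -0.2836  0.1501] F [ 0.25 -0.44 -0.27] op 0.0557 M [-0.033  0.107  0.005]
 t6.33 p [ 0.4844 -0.2847  0.0905] F [-0.39  0.13 -0.49] op 0.0550 M [-0.067  0.095 -0.001]
```

View pics/pz.png

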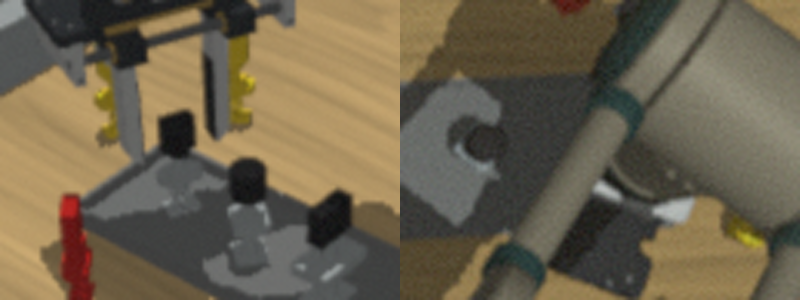

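The scene crop shows the wing, at about (178,130), midway between the two fingertips at (140,160) and (215,138). The mouse-side and neighbouring nuts are clear. I'll close gently to centre the nut along its length.

Run:
```python
from h import *
import cv2
P=[0.4837,-0.2843]
gripper_to(0.034,6); gripper_to(0.020,6); st("A closed")
gripper_to(0.048,6)
r.move_l([*P,.135],vel=.2)
r.move_to([*P,.135],Q(1.19))
r.move_l([*P,.0895],vel=.12); st()
gripper_to(0.0,45); st("B closed")
cv2.imwrite("pics/g_scene.png",vision.snapshot("scene")[:,:,::-1])
r.move_l([*P,.16],vel=.15); st("lift")
cv2.imwrite("pics/g2_scene.png",vision.snapshot("scene")[:,:,::-1])
a=cv2.imread("pics/g_scene.png")[110:210,180:310];b=cv2.imread("pics/g2_scene.png")[90:190,180:310]
cv2.imwrite("pics/gz.png",np.hstack([cv2.resize(i,(400,308),interpolation=cv2.INTER_CUBIC) for i in(a,b)]))
```

```text
A closed t7.17 p [ 0.4835 -0.2842  0.0894] F [-0.7   0.34 -0.26] op 0.0261 M [-0.077  0.212 -0.001]
 t10.03 p [ 0.4838 -0.2844  0.0895] F [ 0.49 -0.08  0.74] op 0.0484 M [-0.044 -0.012 -0.022]
B closed t10.68 p [ 0.4838 -0.2844  0.0897] F [-0.81 -0.28 -0.1 ] op 0.0115 M [-0.005  0.021 -0.011]
lift t11.34 p [ 0.4832 -0.2839  0.1593] F [-0.74  0.03 -1.45] op 0.0118 M [0.041 0.058 0.001]
```

View pics/gz.png

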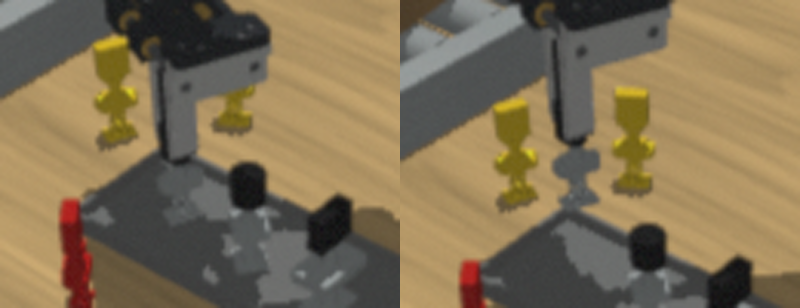

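Run:
```python
from h import *
import cv2
r.move_l([.4837,-.2843,.21],vel=.2)
p=CC-0.036*D; p[2]=.17
r.move_to(p,Q(.251)); 
p[2]=.143; r.move_l(p,vel=.08); r.hold(.3); st("over")
for n in("scene","top"): cv2.imwrite(f"pics/o_{n}.png",vision.snapshot(n)[:,:,::-1])
a=cv2.imread("pics/o_scene.png")[220:360,310:490];b=cv2.imread("pics/o_top.png")[170:250,120:240]
cv2.imwrite("pics/oz.png",np.vstack([cv2.resize(a,(540,420),interpolation=cv2.INTER_CUBIC)]))
cv2.imwrite("pics/ozt.png",cv2.resize(b,(600,400),interpolation=cv2.INTER_CUBIC))
```

```text
over t14.18 p [0.5818 0.1345 0.1435] F [-0.09 -0.57 -0.9 ] op 0.0119 M [-0.065  0.025  0.017]
```

View pics/oz.png

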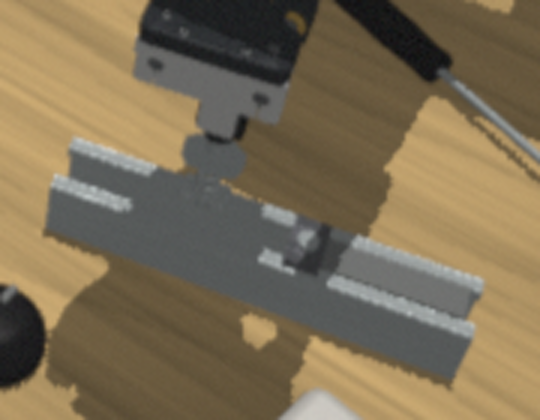

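View pics/ozt.png

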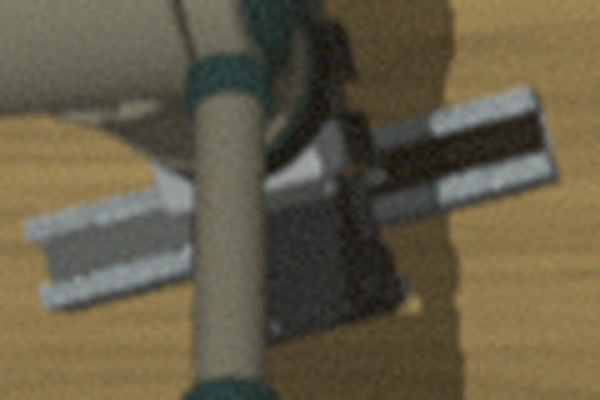

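The nut hangs over the open slot with its foot at about (207,185) in the scene crop, well clear of the stop at (310,240). The top view is blocked by the arm. I'll lower it with a force guard.

Run:
```python
from h import *
p=CC-0.036*D
def go(z,g,v=.03):
    q=p.copy(); q[2]=z+.0565; s=r.move_l(q,vel=v,guard=g); e=telemetry.current_ee_pos()
    st(f"z{z} guard {s} nutz {e[2]-.0565:.4f} across {(np.array(e)-CC)@N:.4f}"); return s
go(.060,3) or go(.044,3) or go(.036,3.5,.02)
```

```text
z0.06 guard False nutz 0.0602 across 0.0002 t15.31 p [0.5817 0.1345 0.1167] F [-1.09 -0.24 -1.05] op 0.0119 M [-0.079  0.048  0.019]
z0.044 guard False nutz 0.0439 across 0.0000 t15.99 p [0.5816 0.1344 0.1004] F [ 0.23  0.13 -0.9 ] op 0.0115 M [-0.061  0.008 -0.014]
z0.036 guard False nutz 0.0359 across -0.0000 t16.54 p [0.5815 0.1344 0.0924] F [-0.54  0.44 -1.24] op 0.0117 M [-0.097  0.018  0.017]
```

Run:
```python
from h import *
p=CC-0.036*D; p[2]=.036+.0565
res=[]
for s in(1,-1):
    g=r.move_l(p+s*.0035*N,vel=.008,guard=3); 
    e=np.array(telemetry.current_ee_pos()); res.append((e-CC)@N); st(f"side {s} {g} across {res[-1]:.4f}")
    r.move_l(p,vel=.02)
print(np.mean(res)); st()
```

```text
side 1 True across 0.0007 t16.91 p [0.5821 0.1347 0.0917] F [ 0.12  0.48 -1.24] op 0.0116 M [-0.026  0.051 -0.007]
side -1 True across -0.0017 t17.56 p [0.5799 0.134  0.0922] F [ 1.44  0.68 -0.78] op 0.0116 M [-0.029 -0.274 -0.019]
-0.0005241331978332653
 t17.83 p [0.5812 0.1344 0.0922] F [ 0.47  0.02 -0.76] op 0.0117 M [-0.074  0.066  0.057]
```

```bash
sed -i 's/^CC=.*/CC=np.array([0.5726,0.1693,0.0])-0.0005*N/' h.py
python3 - <<'E'
from h import *
def P(a,z=.036): p=CC+a*D; p[2]=z+.0565; return p
al=lambda:(np.array(telemetry.current_ee_pos())-CC)@D
g=r.move_l(P(-.010),vel=.04,guard=5); st(f"{g} {al():.4f}")
F0=np.mean([np.array(telemetry.current_wrist_force()) for _ in range(10)],0)
g=r.move_l(P(.006),vel=.01,guard=4); st(f"touch {g} {al():.4f}")
for _ in range(4):
    r.hold(.1); print((np.array(telemetry.current_wrist_force())-F0)@D, al())
E
```

```text
False -0.0100 t18.63 p [0.5746 0.1595 0.0925] F [ 0.29 -0.24 -1.48] op 0.0114 M [-0.063  0.06  -0.034]
touch True -0.0020 t19.59 p [0.5722 0.1671 0.092 ] F [ 0.38 -0.77 -1.27] op 0.0116 M [-0.129 -0.055 -0.001]
-0.1731507729580142 -0.002041588742898932
0.04954580282308117 -0.0020208483774295095
-0.13841003912706748 -0.0020239491483897694
-0.3177149506634414 -0.002023691325025628
```

Run:
```python
from h import *
def P(a,z=.036): p=CC+a*D; p[2]=z+.0565; return p
al=lambda:(np.array(telemetry.current_ee_pos())-CC)@D
def f(): 
    v=[]
    for _ in range(4): r.hold(.03); v.append(telemetry.current_wrist_force())
    return np.mean(v,0)
F0=f()
for a in np.arange(-.002,.0051,.0004):
    r.move_l(P(a),vel=.01); x=(f()-F0)@D; print(f"{a:.4f} {al():.4f} {x:.2f}",end="; ")
    if x<-4: break
r.hold(.2); st(); print(telemetry.current_t())
```

```text
-0.0020 -0.0020 -0.38; -0.0016 -0.0019 -1.29; -0.0012 -0.0018 -4.23;  t21.52 p [0.5725 0.1675 0.0926] F [ 0.47 -4.23  0.3 ] op 0.0115 M [-1.168 -0.059  0.049]
21.5167
```

Run:
```python
from h import *
def P(a,z=.036): p=CC+a*D; p[2]=z+.0565; return p
A=-.0045
r.move_l(P(A),vel=.02); r.hold(.1)
def f(n=3): 
    v=[]
    for _ in range(n): r.hold(.02); v.append(telemetry.current_wrist_force())
    return np.mean(v,0)
F0=f(6); print(F0)
z=.036
while z>.013:
    z-=.001 if (z>.0245) else .0005
    r.move_l(P(A,z),vel=.02); x=(f()-F0); zz=telemetry.current_ee_pos()[2]-.0565; print(f"{z:.4f} {zz:.4f} {x[2]:.1f} [{x[0]:.1f} {x[1]:.1f}]",end="; ")
    if x[2]>14.5: break
r.hold(.1); st("\n"); print(z)
```

```text
[-0.07229809 -0.48371815 -1.06007525]
0.0350 0.0349 0.0 [0.1 0.5]; 0.0340 0.0340 -0.1 [-0.0 0.3]; 0.0330 0.0332 1.2 [0.2 0.5]; 0.0320 0.0322 2.1 [0.2 0.1]; 0.0310 0.0311 2.9 [0.1 0.9]; 0.0300 0.0301 3.1 [0.2 -0.1]; 0.0290 0.0291 3.5 [0.7 0.1]; 0.0280 0.0281 4.3 [0.4 0.5]; 0.0270 0.0271 4.3 [0.6 0.3]; 0.0260 0.0260 5.4 [0.5 0.3]; 0.0250 0.0251 6.4 [0.3 0.4]; 0.0240 0.0242 6.7 [0.2 0.1]; 0.0235 0.0237 6.8 [0.5 0.4]; 0.0230 0.0233 6.1 [0.2 0.1]; 0.0225 0.0228 7.0 [0.0 0.4]; 0.0220 0.0223 7.8 [0.2 -0.2]; 0.0215 0.0219 8.0 [0.0 0.2]; 0.0210 0.0214 7.9 [-0.3 -0.0]; 0.0205 0.0209 7.8 [-0.2 0.1]; 0.0200 0.0205 8.0 [-0.1 -0.3]; 0.0195 0.0200 8.4 [-0.1 -0.0]; 0.0190 0.0196 8.7 [-0.1 0.4]; 0.0185 0.0191 9.1 [-0.5 0.5]; 0.0180 0.0187 8.8 [-0.7 -0.8]; 0.0175 0.0186 11.2 [-0.5 -0.2]; 0.0170 0.0186 14.0 [-1.7 -0.2]; 0.0165 0.0185 16.7 [-1.9 -0.4]; 
 t30.23 p [0.5734 0.1648 0.075 ] F [-2.49 -1.22 15.1 ] op 0.0116 M [-0.19   0.538  0.005]
0.01649999999999998
```

Run:
```python
from h import *
def P(a,z): p=CC+a*D; p[2]=z+.0565; return p
A=-.0045; Z=.0195
r.move_l(P(A,Z),vel=.02); st("relax")
for k in range(1,7):
    ang=.251-k*np.pi/12
    r.move_to(P(A,Z),Q(ang))
    F=np.array(telemetry.current_wrist_force()); st(f"{k*15} al {F@D:.1f} ac {F@N:.1f}")
    if abs(telemetry.current_torque()[2])>.8 or np.hypot(F@D,F@N)>10: print("STOP"); break
```

```text
relax t30.53 p [0.5733 0.1648 0.0767] F [0.23 0.36 6.48] op 0.0115 M [-0.094  0.106 -0.019]
15 al -1.0 ac -1.1 t30.89 p [0.5731 0.1649 0.0765] F [-0.79 -1.23  7.26] op 0.0115 M [-0.111  0.166 -0.024]
30 al -0.2 ac 0.1 t31.25 p [0.5731 0.1649 0.0765] F [ 0.14 -0.18  6.71] op 0.0116 M [-0.108  0.143 -0.081]
45 al 0.2 ac -0.5 t31.61 p [0.5731 0.165  0.0765] F [-0.55  0.08  7.54] op 0.0117 M [-0.067  0.249 -0.022]
60 al 0.6 ac -0.4 t31.97 p [0.5732 0.165  0.0765] F [-0.49  0.5   8.49] op 0.0118 M [-0.071  0.235 -0.048]
75 al 0.5 ac -1.1 t32.33 p [0.5729 0.1651 0.0765] F [-1.15  0.25  7.37] op 0.0113 M [0.039 0.31  0.012]
90 al -0.1 ac -0.0 t32.68 p [0.5729 0.1652 0.0764] F [-0.   -0.05  6.97] op 0.0120 M [ 0.036  0.355 -0.016]
```

Run:
```python
from h import *
def P(a,z,c=0): p=CC+a*D+c*N; p[2]=z+.0565; return p
A=-.0045; Z=.0195
def f(n=3): 
    v=[]
    for _ in range(n): r.hold(.02); v.append(telemetry.current_wrist_force())
    return np.mean(v,0)
F0=f(6)
for s in(1,-1):
    for c in np.arange(.0005,.0031,.0005):
        r.move_l(P(A,Z,s*c),vel=.02); x=(f()-F0)@N; e=(np.array(telemetry.current_ee_pos())-CC)@N
        print(f"{s*c:.4f} {e:.4f} {x:.1f}",end="; ")
        if abs(x)>3: break
    r.move_l(P(A,Z),vel=.02)
st("\n")
```

```text
0.0005 -0.0001 -1.2; 0.0010 -0.0001 -1.2; 0.0015 0.0000 -2.0; 0.0020 0.0001 -1.9; 0.0025 0.0002 -3.0; 0.0030 0.0002 -3.0; -0.0005 -0.0003 0.6; -0.0010 -0.0004 0.9; -0.0015 -0.0005 1.4; -0.0020 -0.0005 1.7; -0.0025 -0.0007 2.2; -0.0030 -0.0008 3.2; 
 t36.98 p [0.5729 0.1651 0.0764] F [-0.17 -0.37  6.94] op 0.0117 M [ 0.038  0.276 -0.051]
```

Run:
```python
from h import *
def P(a,z,c=0): p=CC+a*D+c*N; p[2]=z+.0565; return p
A=-.0045
for z in (.022,.0245,.026,.027,.0275):
    r.move_l(P(A,z,-.0002),vel=.02); r.hold(.05); F=np.array(telemetry.current_wrist_force()); st(f"{z} nutz {telemetry.current_ee_pos()[2]-.0565:.4f} al {F@D:.1f} ac {F@N:.1f}")
```

```text
0.022 nutz 0.0223 al 0.7 ac 0.1 t37.31 p [0.5729 0.1651 0.0788] F [-0.1   0.75  5.75] op 0.0117 M [ 0.073  0.216 -0.084]
0.0245 nutz 0.0246 al 0.1 ac -0.1 t37.63 p [0.5728 0.1652 0.0811] F [-0.1   0.09  5.45] op 0.0121 M [ 0.126  0.151 -0.068]
0.026 nutz 0.0260 al 1.5 ac -0.2 t37.93 p [0.5729 0.1651 0.0825] F [-0.58  1.4   5.74] op 0.0119 M [ 0.318  0.138 -0.015]
0.027 nutz 0.0269 al 2.3 ac 0.6 t38.23 p [0.5729 0.165  0.0834] F [-0.02  2.33  3.66] op 0.0113 M [ 0.453  0.186 -0.017]
0.0275 nutz 0.0274 al 3.0 ac 0.1 t38.53 p [0.5729 0.165  0.0839] F [-0.62  2.94  3.27] op 0.0114 M [ 0.678  0.262 -0.062]
```

Run:
```python
from h import *
import cv2
for n in("scene","top"): cv2.imwrite(f"pics/r_{n}.png",vision.snapshot(n)[:,:,::-1])
a=cv2.imread("pics/r_scene.png")[220:360,310:490]
cv2.imwrite("pics/rz.png",cv2.resize(a,(720,560),interpolation=cv2.INTER_CUBIC)); st()
```

```text
t38.63 p [0.5729 0.165  0.0839] F [-0.88  3.26  3.81] op 0.0116 M [0.682 0.249 0.015]
```

View pics/rz.png

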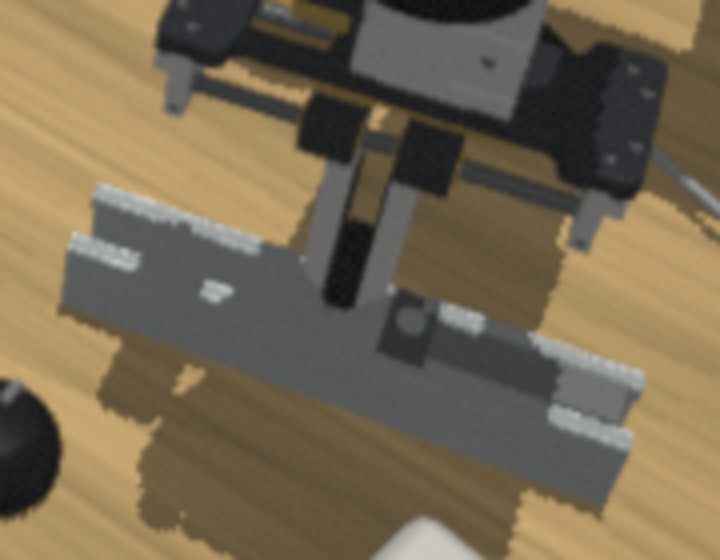

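The wing, at (345,265), stands square across the slot just in front of the stop at (410,330). The finger tips clear the stop. I'll release and look again.

Run:
```python
from h import *
import cv2
gripper_to(0.016,10); st(); gripper_to(0.028); r.hold(.3); st("open")
p=np.array(telemetry.current_ee_pos()); p=CC-.0045*D; p[2]=.084
r.move_l(p+[0,0,.05],vel=.05); r.move_l(p+[0,0,.12],vel=.15); st("up")
q=list(telemetry.current_joints()); q[0]-=.9; r.movej(q); st("away")
for n in("scene","top"): cv2.imwrite(f"pics/f_{n}.png",vision.snapshot(n)[:,:,::-1])
a=cv2.imread("pics/f_scene.png")[240:350,310:480];b=cv2.imread("pics/f_top.png")[170:250,120:240]
cv2.imwrite("pics/fz.png",np.vstack([cv2.resize(a,(510,300),interpolation=cv2.INTER_CUBIC),cv2.resize(b,(510,300),interpolation=cv2.INTER_CUBIC)]))
for n in("scene","top"):
    for t in("nut_wing","nut_plate","nut"):
        for d in models.mark_of(t,n):
            v=np.array(d["at"])-CC
            if abs(v[1])<.1: print(n,t,round(d["score"],2),"along-stop %.4f across %.4f z %.4f"%(v@D-.0150,v@N,v[2]))
```

```text
t38.94 p [0.5726 0.1641 0.0834] F [ 0.22  0.78 -0.74] op 0.0160 M [-0.019  0.16  -0.007]
open t39.67 p [0.5731 0.1648 0.084 ] F [ 0.23 -0.49  0.17] op 0.0277 M [-0.038  0.129  0.036]
up t41.43 p [0.5727 0.1647 0.2033] F [-0.12 -0.5  -0.54] op 0.0283 M [-0.061  0.216  0.023]
away t43.31 p [ 0.4856 -0.3453  0.2033] F [ 0.14 -0.5   0.25] op 0.0277 M [ 0.057  0.111 -0.064]
scene nut_wing 0.6 along-stop -0.0139 across -0.0016 z 0.0721
scene nut_plate 0.66 along-stop -0.0182 across -0.0007 z 0.0365
scene nut 0.71 along-stop -0.0175 across 0.0071 z 0.0309
top nut_wing 0.58 along-stop -0.0164 across 0.0013 z 0.0732
top nut_plate 0.48 along-stop -0.0168 across -0.0008 z 0.0424
top nut_plate 0.35 along-stop -0.0149 across -0.0010 z 0.0025
top nut 0.55 along-stop -0.0185 across -0.0008 z 0.0236
```

View pics/fz.png

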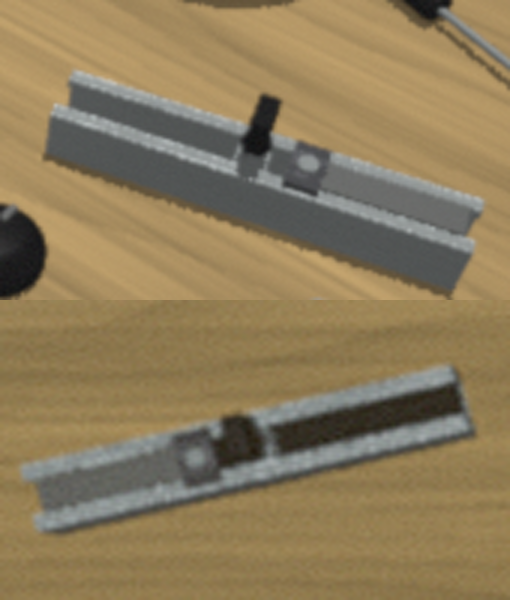

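Scene: the wing runs from (270,97) down to (255,150) in the crop and looks slightly leaned. I need to check that against the expected upright projection.

```bash
cat > c.py <<'E'
import sys
from h import *
from fit import *
pre=sys.argv[1]
S=cv2.imread(f"pics/{pre}_scene.png"); T=cv2.imread(f"pics/{pre}_top.png")
ct,cs=vision.get_calibration("top"),vision.get_calibration("scene")
def wing(al,ac,yaw,tilt,zt):   # tilt about N axis (lean toward +D), pivot at nut origin
    base=box(0,0,0,.026,.012,.0275,.0575)
    Rm=R.from_euler('z',CY+np.pi/2+yaw).as_matrix()
    P=base@Rm.T
    P=P@R.from_rotvec(tilt[0]*(-N)+tilt[1]*D).as_matrix().T
    return P+CC+al*D+ac*N+[0,0,zt]
# exact axis sense check
o=np.array([0,0,.05])@R.from_rotvec(-.1*N).as_matrix().T; print("tilt0 + leans along D:",o@D)
rs=(385,262,412,290)
I=S.astype(float).mean(2); c=I[rs[1]:rs[3],rs[0]:rs[2]]
np.set_printoptions(linewidth=220); print(c.astype(int))
for n,img,cal in(("s",S,cs),("t",T,ct)):
    u=proj(cal,wing(-.0045,0,0,(0,0),.0275)); x0,y0=np.floor(u.min(0)).astype(int)-12
    k=12; z=cv2.resize(img[y0:y0+42,x0:x0+42],None,fx=k,fy=k,interpolation=cv2.INTER_CUBIC)
    h=cv2.convexHull(((u+.5-[x0,y0])*k).astype(np.float32)).astype(int); cv2.polylines(z,[h],True,(0,0,255),1)
    globals()["z"+n]=z
cv2.imwrite(f"pics/ov_{pre}.png",cv2.resize(np.hstack([zs,zt]),None,fx=.79,fy=.79))
E
python3 c.py f
```

```text
tilt0 + leans along D: 0.0049916708323414095
[[133 133 135 135 137 137 136 131 126 123 122 122 126 126 128 129 132 135 137 138 137 137 137 139 139 142 144]
 [135 133 133 135 135 137 137 137 132 128 124 123 121 125 123 126 128 129 133 133 136 137 137 139 138 139 141]
 [133 133 135 134 133 134 136 137 137 136 133 127 126 125 123 124 126 128 129 132 134 136 136 137 137 138 138]
 [129 132 135 135 134 134 134 135 137 138 137 136 132 129 125 125 124 124 125 128 130 132 135 134 135 138 136]
 [128 130 131 133 134 134 135 136 136 136 138 137 137 135 128 125 125 125 124 125 126 128 130 131 134 136 137]
 [135 131 129 129 131 133 135 135 136 136 135 136 136 137 136 130 126 124 123 124 125 125 128 130 131 133 136]
 [141 137 133 131 128 129 132 134 136 136 135 136 135 137 136 133 133 131 126 125 126 125 126 126 127 130 130]
 [140 140 140 138 135 129 130 131 133 136 136 135 136 135 136 138 137 136 132 129 127 126 125 125 125 126 129]
 [137 139 140 140 140 137 132 128 130 130 133 135 136 136 135 136 137 138 137 136 133 130 127 127 125 128 126]
 [136 136 138 140 140 140 139 137 133 130 129 133 135 13
[... 1353 characters left out ...]
 138 134 134 136 138 138 140 139]
 [168 163 157 158 165 158 145 134  88  44  36  36  35  33  37  34  66 129 140 140 138 138 136 134 136 136 137]
 [153 154 151 155 172 165 149 126  75  35  30  32  35  33  34  45  95 136 145 144 141 138 137 135 135 135 136]
 [147 148 148 148 158 156 149 125  71  33  22  27  29  30  32  46 107 140 146 146 146 143 140 138 136 134 132]
 [132 136 144 146 156 151 143 105  55  25  22  23  26  22  32  64 121 142 146 145 145 145 145 143 138 136 136]
 [102 108 123 134 146 143 120  72  36  21  19  24  21  21  42 106 137 144 145 146 146 147 146 146 144 142 139]
 [ 86  86  97 105 110 108  79  43  23  24  21  21  19  21  46 117 144 155 151 146 146 148 147 147 146 145 143]]
```

View pics/ov_f.png

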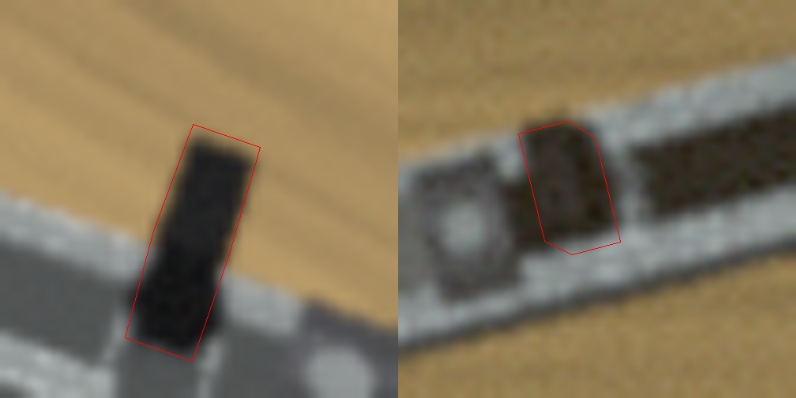

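```bash
cat >> c.py <<'E'
print("fit")
OS=(.0018,.0008); OT=(-.0014,.0003)
rs=(385,270,412,286)   # rows above lip-level mess
B=S[rs[1]:rs[3],rs[0]:rs[2]].astype(float).mean(2); tB=np.clip((137-B)/(137-34),0,1)
# scene: fit with al, z, tilt along D, given ac values
for ac in(-.001,0,.001):
    def cost(p): return ((sil(cs,wing(p[0]+OS[0],ac+OS[1],0,(p[1],0),p[2]),rs)-tB)**2).sum()
    b=min((minimize(cost,[-.0045,t0,.0275],method="Nelder-Mead",options=dict(initial_simplex=[[-.0045,t0,.0275],[-.002,t0,.0275],[-.0045,t0+.05,.0275],[-.0045,t0,.0255]])) for t0 in(-.05,0,.05)),key=lambda o:o.fun)
    print(ac,b.x.round(4),round(b.fun,2))
    for t in(-.1,-.05,0,.05,.1):
        o=minimize(lambda p:cost([p[0],t,p[1]]),[-.0045,.0275],method="Nelder-Mead",options=dict(initial_simplex=[[-.0045,.0275],[-.002,.0275],[-.0045,.025]])); print("  tilt",t,o.x.round(4),round(o.fun,2))
E
python3 c.py f | sed -n '/fit/,$p'
```

```text
fit
-0.001 [-0.0084  0.0406  0.0245] 0.5
  tilt -0.1 [-0.001   0.0239] 4.01
  tilt -0.05 [-0.0037  0.0241] 2.13
  tilt 0 [-0.0063  0.0242] 0.86
  tilt 0.05 [-0.009   0.0244] 0.51
  tilt 0.1 [-0.0113  0.0243] 1.78
0 [-0.0079  0.0326  0.0253] 0.53
  tilt -0.1 [-0.001  0.025] 4.05
  tilt -0.05 [-0.0037  0.0252] 2.18
  tilt 0 [-0.0062  0.0257] 0.94
  tilt 0.05 [-0.0089  0.0255] 0.52
  tilt 0.1 [-0.0113  0.0254] 1.86
0.001 [-0.0088  0.0488  0.0266] 0.54
  tilt -0.1 [-0.0009  0.0261] 4.11
  tilt -0.05 [-0.0036  0.0264] 2.22
  tilt 0 [-0.0061  0.0265] 0.94
  tilt 0.05 [-0.0088  0.0267] 0.54
  tilt 0.1 [-0.0113  0.0267] 1.88
```

The lean and shape agree with an upright wing to within fit error. Tilts of ±0.1 rad are ruled out, and the best fit is about 0.03. The image height is ambiguous at 25 to 27 mm, so I'll check it with a light touch on the wing top. That touch is below the spring's lift force.

```bash
python3 - <<'E'
from h import *
import cv2
gripper_to(0.0,10)
p=CC-.0045*D; p[2]=.16
r.move_to(p,Q(.251-np.pi/2)); p[2]=.118; r.move_l(p,vel=.08); r.hold(.2); st()
p[2]=.1065; g=r.move_l(p,vel=.006,guard=2.2); st(f"touch {g}")
e=telemetry.current_ee_pos()
p[2]=.17; r.move_l(p,vel=.1)
q=list(telemetry.current_joints()); q[0]-=.9; r.movej(q); st("away")
for n in("scene","top"): cv2.imwrite(f"pics/e_{n}.png",vision.snapshot(n)[:,:,::-1])
E
python3 c.py e | sed -n '/fit/,$p' | grep -v tilt
```

```text
t47.06 p [0.5737 0.1649 0.1186] F [-0.23 -0.31  0.82] op 0.0003 M [-0.004  0.146 -0.04 ]
touch True t48.31 p [0.5732 0.1649 0.1101] F [-0.14  0.52  3.57] op 0.0007 M [0.077 0.124 0.039]
away t50.94 p [ 0.4855 -0.3453  0.1693] F [ 0.22 -0.26 -0.02] op 0.0005 M [ 0.021  0.156 -0.01 ]
fit
-0.001 [-0.008   0.0381  0.0243] 0.52
0 [-0.008   0.0392  0.0254] 0.56
0.001 [-0.0087  0.0526  0.0265] 0.58
```

View pics/e_scene.png

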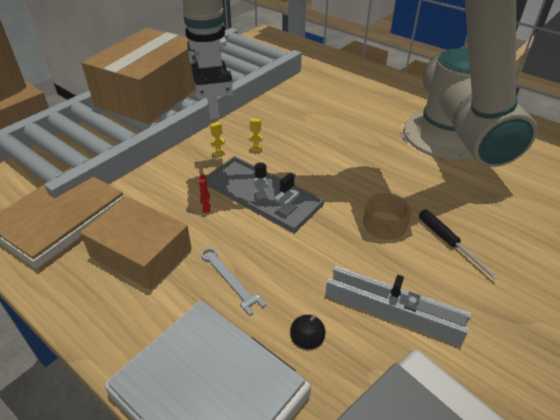

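View pics/ov_e.png

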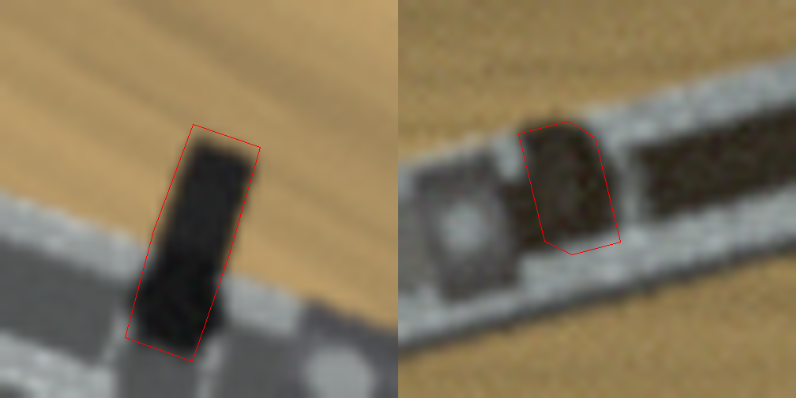

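The wing top was touched at TCP z = 0.1101, which puts the underside at 27.6 mm, so the nut is seated on the lips. The scene view shows the nut at (397,288) beside the stop, with everything else where it was.

```bash
python3 -c "
from h import *
r.sign_off(); st('done')"
```

```text
the job is handed in; nothing more can be done
the job is handed in; nothing more can be done
```

The spring nut is in the channel, locked across the slot about 19.5 mm from the stop, and the job is handed in. It took about 51 s of the 72 s allowed.

**What I did**
- I centred the nut in the tray with a light 6 N grip, then gripped it across the wing.
- I lowered it lengthwise about 5 cm clear of the stop and slid it in until it touched, holding about 4 N on the stop.
- I backed off 2.5 mm and pushed down until the spring went solid at an underside height of about 18.6 mm. The push peaked at about 17 N.
- I turned it a quarter turn, let it rise, opened the gripper and moved the arm away.

**Last checks**
- **Height:** a light touch of about 3 N on the wing top puts the plate's underside at 27.6 mm, against 27.5 mm for seated on the lips.
- **Position:** in the last pictures the wing stands square across the slot beside the stop. The other bench items look unmoved by eye; I did not measure them.

**What disagreed**
- The camera fit put the height about 2 mm low, at 24 to 27 mm. I trusted the touch reading instead.
- The same fit suggested a lean towards the stop of 0.03 to 0.05 rad. That is inside the 0.08 rad limit and probably comes from the camera calibration, but I did not confirm it another way.
- As the nut rose onto the lips, a sideways force along the channel built up to about 3 N. It was gone once the gripper opened.

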